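# Serve the round bun with the tongs

## Robot

A 6-joint arm with a two-finger parallel gripper is mounted at the origin on the work surface. World frame = base frame: x ahead of the robot, y to its left, z up, the work surface at z = 0. Lengths are in mm, angles in rad, forces in N, time in s.
With the tool pointing down it reaches from about 400 to 925 mm from the base axis. Payload 12.5 kg.
Tool frame: the origin (TCP) lies at the very end of the fingers, on their centre line; the grasp point (between the pads) lies env.grip_point_offset behind it (env.grip_point_offset is the distance from the TCP to the grasp point, in mm); y points along the fingers, z is the direction in which the jaws open and shut, and the axes are right-handed (so a half turn about y gives the same grasp; the last joint's range is limited). The gripper opens to 95 mm and grips with 3 to 60 N. Pads are 20 mm wide; open, the fingers measure 119 mm over their backs; the gripper's body (75 mm by 180 mm) begins 59 mm behind the grasp point.
Start: joints at [-1.245, 0.491, 1.559, -0, 1.092, -0.106], TCP at [261.591, -567.642, 214.661] pointing down, gripper open.
Joint ranges: [-3.1, 3.1], [-0.84, 2.19], [0.05, 2.79], [-1.13, 4.28], [0.06, 2.93], [-2.69, 2.69]. Speed limits (rad/s): [2.22, 2.22, 2.79, 3.14, 3.14, 3.14].

## Interface

Orientations are given as [roll, pitch, yaw] about the fixed x, y, z axes, in that order (R = Rz(yaw) Ry(pitch) Rx(roll)).
In Python, from cell import readout, read_camera, env, nets gives the robot as it stands.
- The arm moves only by the tool apply_moves, never from a script. Its argument "increments" is a list of rows, each a list of 3 entries, a list of its own where there are three numbers: the shift along the tool's x, y, z in cm, then the turn, a rotation vector about the tool's x, y, z in degrees, then the finger opening in cm, from 0 to 9.51. A call has exactly 5 rows; each row shifts and turns the pose as measured when the row begins, along the tool's axes as they then stand; what a row does not reach is not made up. A row lasts 1/8 s, in which the tool goes at most 62.5 mm and 10.7 degrees, less where a joint would pass 70% of its speed; a pose out of reach is approached as far as the arm can. A call with a gripper value outside its range is refused whole. The fingers move at their own pace and stop on an object; the grip force is fixed at half the most. Time passes only in rows, so rows that do not move let the fingers close, or fill a call up. It gives the time, the measured TCP pose, the force and the opening at its end, in the units of the state.
- readout.state(): the state, without advancing time (a new reading comes with each control period).
- read_camera(name): name is "scene" or "top" or "wrist"; returns a dict with "img" (480x640x3 uint8, red, green, blue), "vfov" (degrees; the focal length in pixels is half the picture's height over the tangent of half this angle, whatever the lens; pixels are square), "cx", "cy" (the principal point, pixels), "rvec" (rotation vector, rad) and "tvec" (3), from world to camera coordinates, as OpenCV has them; the wrist camera has in their place "mount" (4x4, takes a point from camera to tool coordinates, whose origin is the TCP and whose axes are the tool frame's). Camera axes: x right, y down, z forward; pixel columns grow to the right and rows downward; lengths in mm; the calibration is good to about 2 mm. A picture is of the moment at which its call begins: read the wrist's pose just before it. There is no depth.
- env.job_done(): hands the job in, once; it reports no verdict.
Trained networks look in a picture, given as the dict that the camera call returned (one of the last four; its "shot" number tells which), for a name from the list of things; names that differ only in an ending like _2 or _b are one class to them, and where a whole thing is asked for, a point or a joint stands for the part that bears it (a point fixed in the world has none). Each returns a list of dicts, best first, with "confidence" (0 to 1); they miss things now and then, are a little off and sometimes report something else, mostly with a low value. They report only what shows in the picture. A call takes as long as a camera call. They do not tell look-alikes from the thing itself.
- nets.look_for(picture, thing): "point" ([x, y, z] in mm, in the coordinates of the camera as it stood for that picture, good to about 4 mm: the middle of the surface that is visible of it).
- nets.mark_of(picture, thing): "point" ([x, y, z] in mm, in the coordinates of the camera as it stood for that picture, good to about 4 mm: a listed point, or the origin of a listed thing).
The state is a dict: "t": time; "joints": joint angles; "qvel": joint speeds; "tau": joint torques, N m; "eef_pos": TCP position; "tcp_rot": TCP orientation; "ft_force": force on the tool from outside, world axes, zero at the start; "moment": the same for the moment, N m; "opening": opening from 0.0 (shut) to 1.0 (fully open).
Only numpy, scipy, OpenCV 4.12 (cv2) and the standard library are available. Lean on these libraries where they do the work, as an engineer would, in place of code of your own. Each camera call takes 0.05 s, during which the arm holds its last target. There are 200 camera calls.

## Task

Pick up the wooden tongs, squeeze their jaws on the small round bun on the board, lift it and carry it over the middle of the empty white plate. Do not touch the bread with the gripper, and leave the other breads, the mug and the jam jar where they are. Finish while holding: keep the bun still in the tongs, at least 5 cm above the plate, and do not put it down or let go.

Things in the scene. Friction and masses are not known exactly. Their poses are not given: they have to be found in the camera images.
- tongs: Wooden tongs lying on the table, opening sideways: two arms 6 mm thick and 26 mm high (z 0 to 26), joined by a sprung hinge at x = -100; 120 g. Origin: underside, midway between the flats for the fingers; x points to the jaws, y left, z up; length x = -117 to 126. The frame belongs to the left (+y) arm; squeezed evenly, the centre line stays midway between the fingers.
- tongs_flats (a point): grip point of the tongs: 13 mm above their origin, between the outer flats to squeeze (55 mm long, x from -25 to +30), which at rest are about 54 mm apart outside, and about 37 mm with the bun in the jaws
- tongs_jaws (a point): point midway between the open jaws, 105 mm ahead of the flats, 13 mm up. Jaws: flat, upright, 44 mm long (x = 82 to 126), at rest 88 mm apart inside, 100 mm outside; they close about 2 mm for each 1 mm at the flats
- tongs_jaw (a joint): closing angle of the tongs, rad: 0 = open at rest against a stop, about 0.17 closed on the bun, 0.36 at most. A spring opens them: at the flats it takes about 7.5 N to start and 10 N at the bun, so squeezed only part way they can be carried half open by the spring's push on the fingers; squeeze with 25 N or more to hold the bun.
- bun: small round brown bun, 52 mm diameter with upright sides from 5 to 27 mm above its underside, rounded top, 41 mm high, about 60 g. Origin: centre of its underside, z up.
- bun_center (a point): centre of the bun, 18 mm above its underside
- board: dark wooden serving board, fixed, 160 (x) by 340 (y) by 15 mm high, origin at the centre of its underside. The three breads stand in a row along its y, about 115 mm apart, in any order; approaching along its x keeps the tongs clear of the neighbours.
- plate: empty white round plate, fixed on the table, 170 mm diameter, rim 18 mm high. Origin: centre of its underside. It and the tongs lie one at the left and one at the right, either way round.
- finger_roll: long bread roll, 94 by 40 mm, 38 mm high, lying roughly along the board's x; origin at the centre of its underside. Leave it.
- danish: flat square pastry, 66 by 66 mm, 23 mm high; origin at the centre of its underside. Leave it.
- mug: white mug, 80 mm diameter, 90 mm high, beside the board; origin at the centre of its underside. Leave it.
- jam: jam jar, 64 mm diameter, 85 mm high, beside the board; origin at the centre of its underside. Leave it.
Mind the look-alikes: they are no part of the job. What is shaped like the bun but purple is not meant. Several things have the shape of the plate; the one meant has the colours described above.

How it is judged (in metres and radians):
On the way:
1. the bun is lifted clear of the board between the jaws of the tongs, which the gripper holds (contact force between bun and tongs above 0.5 N and contact force between tongs and the fingers above 1 N and value of joint tongs_jaw above 0.07 rad and contact force between bun and the fingers below 0.1 N and contact force between bun and board below 0.1 N and contact force between bun and plate below 0.1 N and contact force between bun and finger_roll below 0.1 N and contact force between bun and danish below 0.1 N and x of bun_center in the frame of tongs between 0.07 and 0.145 m and z of bun_center in the frame of tongs between -0.03 and 0.036 m and height (world z) of bun_center above 0.05 m), for 0.2 s.
At the end, for the whole second after the job is handed in: The gripper holds the tongs squeezed; the bun is between their jaws, carried by them alone (not by fingers, board, plate or another bread), still (under 3 cm/s), its centre within 50 mm of the plate's middle seen from above and at least 75 mm above the table (contact force between bun and tongs above 0.5 N and contact force between tongs and the fingers above 1 N and value of joint tongs_jaw above 0.07 rad and contact force between bun and the fingers below 0.1 N and contact force between bun and board below 0.1 N and contact force between bun and plate below 0.1 N and contact force between bun and finger_roll below 0.1 N and contact force between bun and danish below 0.1 N and x of bun_center in the frame of tongs between 0.07 and 0.145 m and z of bun_center in the frame of tongs between -0.03 and 0.036 m and height (world z) of bun_center above 0.075 m and horizontal distance between bun_center and plate below 0.05 m and linear speed of bun below 0.03 m/s); the arm keeps its last pose, push and grip.
It fails at once if the gripper touches a bread (contact force between any of bun, finger_roll, danish and the fingers above 0.3 N).
It fails at once if one of the other breads is moved more than 2 cm (distance of any of finger_roll, danish from where it was at the start of the episode above 0.02 m).
It fails at once if the mug or the jam jar is moved more than 2 cm (distance of any of mug, jam from where it was at the start of the episode above 0.02 m).
It also fails if it takes over 42 s, if anything falls off the work surface, if the arm or the gripper's body presses on something with over 40 N, if the wrist force passes 120 N, or if a joint passes its speed limit or range.

## Working session

There is one attempt and no reset: what is moved stays moved. The work goes in short steps, Python scripts to look and compute and a tool call to move; the robot and the scene stay as the last step left them, time stands still between calls to the robot, and variables do not carry over. Pictures are saved under pics/ and viewed, about 8 in all and at most 12, crops included, and the job is handed in when it is done.

Besides the shell and the picture viewer there is one more tool, called after "Request:" as name(argument=value, ...) on one line, values as JSON. apply_moves: Moves the arm, as the interface text tells. Its arguments: {"type":"object","properties":{"increments":{"type":"array"}},"required":["increments"]}

```bash
mkdir -p pics; ls; cat > h.py <<'E'
import numpy as np, cv2
from scipy.spatial.transform import Rotation as Ro
from cell import readout, read_camera, env, nets
def pose():
    s=readout.state(); return np.array(s['eef_pos']),Ro.from_euler('xyz',s['tcp_rot']).as_matrix()
def cam(n):
    p,R=pose(); c=read_camera(n)
    if n=='wrist':
        M=np.array(c['mount']); T=np.eye(4);T[:3,:3]=R;T[:3,3]=p; c['W']=T@M
    else:
        V=np.eye(4);V[:3,:3]=cv2.Rodrigues(np.array(c['rvec'],float))[0];V[:3,3]=np.ravel(c['tvec']);c['W']=np.linalg.inv(V)
    c['f']=240/np.tan(np.radians(c['vfov'])/2); return c
def w(c,q): return c['W'][:3,:3]@np.array(q)+c['W'][:3,3]
def px(c,P):
    q=np.linalg.inv(c['W'])@np.append(P,1); return np.array([c['cx']+c['f']*q[0]/q[2],c['cy']+c['f']*q[1]/q[2]])
def ray(c,u,v,z):
    d=c['W'][:3,:3]@np.array([(u-c['cx'])/c['f'],(v-c['cy'])/c['f'],1]);o=c['W'][:3,3];return o+d*(z-o[2])/d[2]
def find(c,names,k=3):
    for n in names:
        for f in (nets.mark_of,nets.look_for):
            try: r=f(c,n)
            except Exception as e: print(n,e);continue
            for d in r[:k]:
                P=w(c,d['point']);print(n,f.__name__,round(d['confidence'],2),P.round(0),px(c,P).round(0))
def save(c,n): cv2.imwrite('pics/'+n,cv2.cvtColor(c['img'],cv2.COLOR_RGB2BGR))
E
python3 - <<'E'
from h import *
s=readout.state();print(s,env.grip_point_offset);print(pose()[1].round(2))
for n in ('top','scene'):
    c=cam(n);save(c,n+'0.png');print(n,c['vfov'],c['W'].round(2).tolist())
    find(c,['tongs','tongs_flats','tongs_jaws','bun','plate','board','finger_roll','danish','mug','jam'] if n=='top' else ['tongs_flats','tongs_jaws','bun','plate'])
E
```

```text
pics
{'t': 0.0, 'joints': array([-1.24457222e+00,  4.91557294e-01,  1.55949539e+00, -1.82281732e-05,
        1.09170558e+00, -1.05607194e-01]), 'qvel': array([ 0.00085669,  0.00076034, -0.00203221,  0.00040716, -0.00086123,
        0.00019557]), 'tau': array([-1.27357169e-03, -6.12645435e+01, -2.58183968e+01,  6.92370976e-02,
        4.81628941e-02, -7.15169790e-05]), 'eef_pos': array([ 261.5100622 , -567.36358589,  214.04734147]), 'tcp_rot': array([-1.57195715e+00,  1.06792424e-04, -2.70975301e+00]), 'ft_force': array([0.62117998, 0.45354693, 0.10330332]), 'moment': array([-0.00916116,  0.01155077, -0.03361341]), 'opening': 0.9985656497854686} 18.8
[[-0.91 -0.    0.42]
 [-0.42  0.   -0.91]
 [-0.   -1.   -0.  ]]
top 47.60024134117942 [[0.01, -1.0, 0.07, 371.04], [-1.0, -0.01, -0.0, 19.91], [0.0, -0.07, -1.0, 1300.94], [0.0, 0.0, 0.0, 1.0]]
tongs call 0.93 [402. 338.  -1.] [178. 261.]
tongs call 0.66 [404. 336.  25.] [176. 260.]
tongs call 0.19 [ 615. -111.   52.] [369. 171.]
tongs_flats call 0.91 [397. 340.  12.] [176. 263.]
tongs_flats call 0.78 [403. 335.  27.] [177. 261.]
tongs_ja
[... 1158 characters left out ...]
22], [0.75, -0.35, 0.56, -643.92], [-0.0, -0.84, -0.54, 669.37], [0.0, 0.0, 0.0, 1.0]]
tongs_flats call 0.92 [397. 342.  13.] [395. 182.]
tongs_flats call 0.93 [416. 348.  16.] [402. 183.]
tongs_jaws call 0.87 [503. 343.  11.] [429. 198.]
tongs_jaws call 0.7 [418. 344.  17.] [402. 183.]
bun call 0.93 [ 618. -108.   18.] [318. 297.]
bun call 0.56 [472. -33.   2.] [299. 254.]
bun call 0.44 [637.   1.  13.] [368. 280.]
bun call 0.82 [ 631. -118.   48.] [319. 290.]
bun call 0.75 [483. -46.  33.] [297. 246.]
plate call 0.85 [ 436. -344.    0.] [153. 311.]
plate call 0.85 [ 232. -294.   -2.] [128. 254.]
plate call 0.58 [ 218. -293.    8.] [125. 247.]
plate call 0.57 [ 427. -345.   11.] [149. 305.]
```

View pics/top0.png

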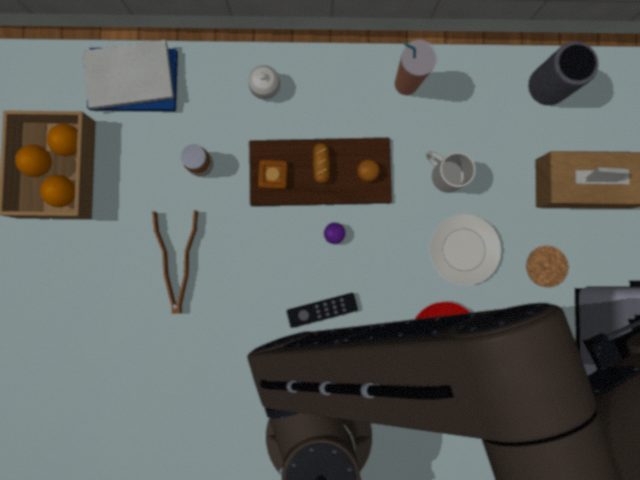

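View pics/scene0.png

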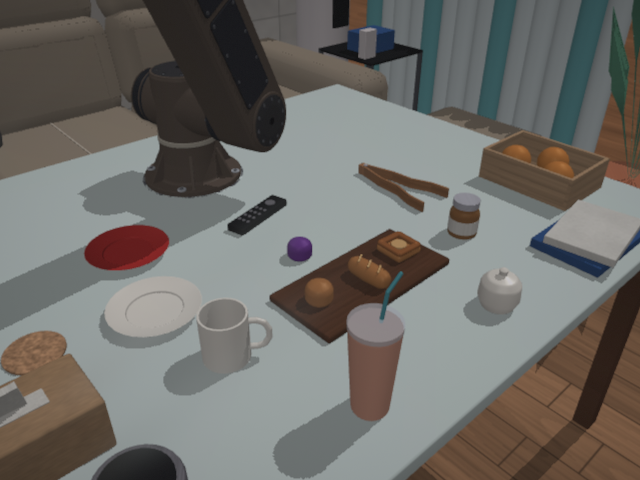

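The buns are a brown one at top (368,171), on the board, and a purple look-alike at (334,233), on the table. The brown one is meant. The plates are a white one at (465,249) and a red one at (440,310); the cork mat at (547,266) also has a plate shape. The white one is meant. The tongs lie at the left, with the hinge at (176,310) and jaws at (155,212) and (196,212). I'll confirm in a crop and measure the tongs' axis.

```bash
python3 - <<'E'
from h import *
c=cam('top');im=cv2.cvtColor(c['img'],cv2.COLOR_RGB2BGR)
cr=cv2.resize(im[130:320,130:520],None,fx=2,fy=2,interpolation=cv2.INTER_CUBIC);cv2.imwrite('pics/crop.png',cr)
h=ray(c,176.5,308,26);a=ray(c,155,212,26);b=ray(c,196,212,26);m=(a+b)/2
print(h.round(),a.round(),b.round(),np.degrees(np.arctan2(*(m-h)[1::-1])))
g=im[200:318,140:210].astype(int);mask=((g[:,:,2]-g[:,:,0])>15)
ys,xs=np.nonzero(mask);P=np.array([ray(c,x+140,y+200,20)[:2] for x,y in zip(xs,ys)])
r=cv2.minAreaRect(P.astype(np.float32));print(r,len(P));
for lo in range(280,560,20):
    q=P[(P[:,0]>=lo)&(P[:,0]<lo+20)]
    if len(q):print(lo,q[:,1].min().round(),q[:,1].max().round())
# board orientation
b=im[125:215,240:400].astype(int);mk=(b.sum(2)<170).astype(np.uint8)
print(mk.sum());k=cv2.findContours(cv2.morphologyEx(mk,cv2.MORPH_CLOSE,np.ones((15,15))),0,1)[0];k=max(k,key=cv2.contourArea);print(cv2.minAreaRect(k))
E
```

```text
[292. 332.  26.] [516. 389.  26.] [517. 293.  26.] 2.2384614743884677
((400.185791015625, 339.3725280761719), (240.0574493408203, 104.24002838134766), 3.3787548542022705) 828
280 325.0 347.0
300 322.0 352.0
320 318.0 357.0
340 313.0 363.0
360 311.0 366.0
380 312.0 369.0
400 312.0 369.0
420 306.0 377.0
440 302.0 385.0
460 295.0 392.0
480 294.0 395.0
500 294.0 398.0
520 294.0 299.0
7916
((80.1500015258789, 46.54999923706055), (64.83638763427734, 139.90451049804688), 88.78113555908203)
```

View pics/crop.png

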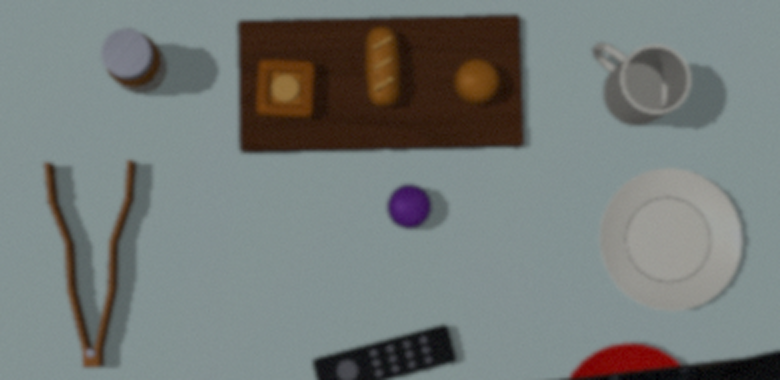

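The crop confirms it: brown bun on the board, purple one off it, and the empty white plate at the right. Tongs flats are at about (397,340), yaw about 2.6°. Moving off towards the tongs.

Request:
apply_moves(increments=[[[-5.3, 0, -2.8], [0, 10.7, 0], 9.5], [[-4.6, 0, -3.8], [0, 10.7, 0], 9.5], [[-3.9, 0, -4.7], [0, 1, 0], 9.5], [[-3.9, 0, -4.7], [0, 0, 0], 9.5], [[-3.9, 0, -4.7], [0, 0, 0], 9.5]])

```text
t: 2.17
eef_pos: [447.2, -323.6, 214.3]
tcp_rot: [-1.569, 0.001, -3.114]
ft_force: [1.9, -1.4, -0.0]
opening: 0.999
```

Request:
apply_moves(increments=[[[-0.8, 0, -6.1], [0, 0, 0], 9.5], [[-0.6, 0, -6.2], [0, 0, 0], 9.5], [[-0.4, 0, -6.2], [0, 0, 0], 9.5], [[0, 0, -6.2], [0, 0, 0], 9.5], [[0.3, 0, -6.2], [0, 0, 0], 9.5]])

```text
t: 2.8
eef_pos: [455.1, -11.7, 214.0]
tcp_rot: [-1.569, 0.004, -3.114]
ft_force: [1.0, 0.7, -0.5]
opening: 1.005
```

Request:
apply_moves(increments=[[[1.0, 0, -6.1], [0, 0, 0], 9.5], [[1.5, 0, -6.0], [0, 0, 0], 9.5], [[1.6, 0, -6.0], [0, 0, 0], 9.5], [[1.6, 0, -6.0], [0, 0, 0], 9.5], [[1.6, 0, -6.0], [0, 0, 0], 9.5]])

```text
t: 3.42
eef_pos: [372.9, 289.8, 214.2]
tcp_rot: [-1.57, 0.008, -3.114]
ft_force: [1.6, -0.9, 1.2]
opening: 0.997
```

Request:
apply_moves(increments=[[[-2.4, 2, -5.0], [0, -1, 0], 9.5], [[0, 5, 0], [0, 0, 0], 9.5], [[0, 3, 0], [0, 0, 0], 9.5], [[0, 0, 0], [0, 0, 0], 9.5], [[0, 0, 0], [0, 0, 0], 9.5]])

```text
t: 4.05
eef_pos: [395.9, 347.2, 113.7]
tcp_rot: [-1.572, 0.012, -3.089]
ft_force: [-0.0, -0.0, 0.2]
opening: 0.999
```

```bash
python3 - <<'E'
from h import *
p,R=pose();print(p.round(1),np.degrees(np.arctan2(-R[1,0],-R[0,0])))
c=cam('wrist');save(c,'w1.png');print(c['W'].round(2).tolist());find(c,['tongs','tongs_flats','tongs_jaws'],2)
E
```

```text
[395.9 347.2 113.7] 3.0080770735321614
[[0.05, -0.97, -0.25, 465.49], [-1.0, -0.05, -0.01, 350.82], [-0.0, 0.25, -0.97, 283.91], [0.0, 0.0, 0.0, 1.0]]
tongs call 0.83 [436. 336.  22.] [344. 191.]
tongs_flats call 0.92 [430. 332.  20.] [348. 199.]
tongs_jaws call 0.83 [432. 331.  24.] [350. 197.]
```

View pics/w1.png

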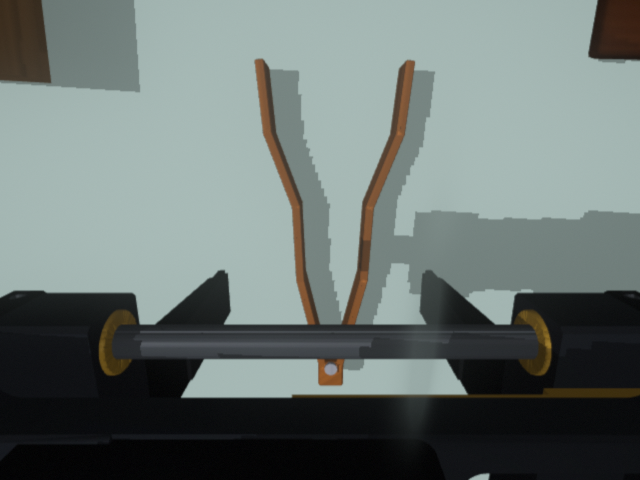

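The wrist view shows the tongs' hinge pin at (331,370), jaw tips at (260,62) and (409,62), and flats from row 205 (297 and 371) to row 273 (302 and 364).

```bash
python3 - <<'E'
from h import *
c=cam('wrist')
for u,v in [(331,370),(260,62),(409,62),(297,205),(371,205),(302,273),(364,273)]: print(u,v,ray(c,u,v,26).round(1))
E
```

```text
331 370 [294.5 337.   26. ]
260 62 [515.7 395.3  26. ]
409 62 [520.7 299.8  26. ]
297 205 [424.5 368.4  26. ]
371 205 [427.3 316.4  26. ]
302 273 [374.2 363.   26. ]
364 273 [376.7 317.4  26. ]
```

Request:
apply_moves(increments=[[[0, 4, 0.6], [0, 0, 0], 9.5], [[0, 4, 0], [0, 0, 0], 9.5], [[0, 2, 0], [0, 0, 0], 9.5], [[0, 0.5, 0], [0, 0, 0], 9.5], [[0, 0, 0], [0, 0, 0], 9.5]])

```text
t: 5.08
eef_pos: [398.8, 342.0, 7.4]
tcp_rot: [-1.574, 0.016, -3.089]
ft_force: [0.0, 0.1, 1.0]
opening: 1.002
```

Request:
apply_moves(increments=[[[0.3, 0.4, 0], [0, 0, -0.9], 9.5], [[0, 0, 0], [0, 0, 0], 5.6], [[0, 0, 0], [0, 0, 0], 4.7], [[0, 0, 0], [0, 0, 0], 4.7], [[0, 0, 0], [0, 0, 0], 4.7]])

```text
t: 5.7
eef_pos: [396.6, 342.5, 5.5]
tcp_rot: [-1.576, 0.002, -3.089]
ft_force: [-0.7, -0.8, 0.3]
opening: 0.634
```

Request:
apply_moves(increments=[[[0, 0.1, 0], [0, 0, 0], 4.7], [[0, 0, 0], [0, 0, 0], 4.7], [[0, 0, 0], [0, 0, 0], 4.7], [[0, 0, 0], [0, 0, 0], 4.7], [[0, 0, 0], [0, 0, 0], 4.7]])

```text
t: 6.32
eef_pos: [397.2, 342.8, 5.3]
tcp_rot: [-1.577, 0.004, -3.089]
ft_force: [-0.2, -1.1, 1.0]
opening: 0.496
```

Request:
apply_moves(increments=[[[0, -1, 0], [0, 0, 0], 4.7], [[0, -3, 0], [0, 0, 0], 4.7], [[0, -5, 0], [0, 0, 0], 4.7], [[0, -5, 0], [0, 0, 0], 4.7], [[0, 0, 0], [0, 0, 0], 4.7]])

```text
t: 6.95
eef_pos: [396.0, 341.6, 150.7]
tcp_rot: [-1.576, 0.003, -3.089]
ft_force: [-0.1, -0.2, -2.2]
opening: 0.495
```

```bash
python3 - <<'E'
from h import *
print(readout.state()['opening'],pose()[0].round(1));c=cam('wrist');save(c,'w2.png')
E
```

```text
0.4949836645088745 [396.  341.6 150.7]
```

View pics/w2.png

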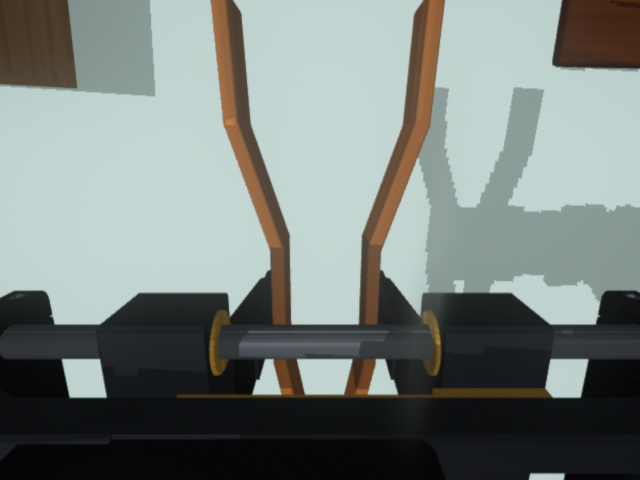

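The tongs are held symmetrically in the fingers, half open, with no slip. I'll carry them to behind the bun.

Request:
apply_moves(increments=[[[-0.2, 0, 2], [0, 0, 0], 4.7], [[-0.5, 0, 4], [0, 0, 0], 4.7], [[-0.5, 0, 5], [0, 0, 0], 4.7], [[-0.5, 0, 5], [0, 0, 0], 4.7], [[-0.5, 0, 5], [0, 0, 0], 4.7]])

```text
t: 7.62
eef_pos: [425.4, 124.7, 142.3]
tcp_rot: [-1.572, -0.011, -3.084]
ft_force: [1.4, -0.1, -2.3]
opening: 0.498
```

Request:
apply_moves(increments=[[[-0.5, 0, 5], [0, 1, 0], 4.7], [[-0.5, 0, 5], [0, 1, 0], 4.7], [[-0.5, 0, 5], [0, 0, 0], 4.7], [[-0.5, 0, 4], [0, 0, 0], 4.7], [[-0.5, 0, 2], [0, 0, 0], 4.7]])

```text
t: 8.25
eef_pos: [451.8, -96.3, 135.6]
tcp_rot: [-1.574, -0.024, -3.124]
ft_force: [0.2, 0.5, -1.6]
opening: 0.5
```

Request:
apply_moves(increments=[[[-1.0, 0, 1.1], [0, 0, 1.4], 4.7], [[0, 1, 0], [0, 0, 0], 4.7], [[0, 1, 0], [0, 0, 0], 4.7], [[0, 0, 0], [0, 0, 0], 4.7], [[0, 0, 0], [0, 0, 0], 4.7]])

```text
t: 8.88
eef_pos: [459.8, -106.9, 111.1]
tcp_rot: [-1.576, -0.004, -3.125]
ft_force: [0.8, 0.2, -1.3]
opening: 0.498
```

```bash
python3 - <<'E'
from h import *
p,R=pose();print(p.round(1),np.degrees(np.arctan2(-R[1,0],-R[0,0])),readout.state()['opening'])
c=cam('wrist');save(c,'w3.png');find(c,['bun','bun_center','tongs_jaws'],2)
find(cam('top'),['bun_center','plate'],2)
E
```

```text
[ 459.8 -106.9  111.1] 0.9623087107908586 0.49824891779370667
bun call 0.81 [470. -35.   0.] [234. 222.]
bun call 0.93 [473. -38.  36.] [224. 228.]
bun call 0.65 [ 601. -110.   44.] [335.  16.]
bun_center call 0.59 [473. -34.  18.] [226. 223.]
bun_center call 0.83 [477. -33.  35.] [218. 223.]
bun_center call 0.79 [ 598. -111.   43.] [337.  22.]
tongs_jaws call 0.65 [ 522. -100.  129.] [309. 167.]
bun_center call 0.87 [ 622. -109.   33.] [367. 170.]
bun_center call 0.58 [470. -27.  20.] [332. 234.]
bun_center call 0.89 [ 619. -109.   49.] [368. 170.]
bun_center call 0.67 [469. -17.  35.] [328. 234.]
plate call 0.8 [ 231. -298.    2.] [445. 336.]
plate call 0.72 [ 439. -343.   -4.] [463. 249.]
plate call 0.92 [ 441. -350.   11.] [467. 248.]
plate call 0.72 [ 234. -312.   11.] [452. 336.]
```

View pics/w3.png

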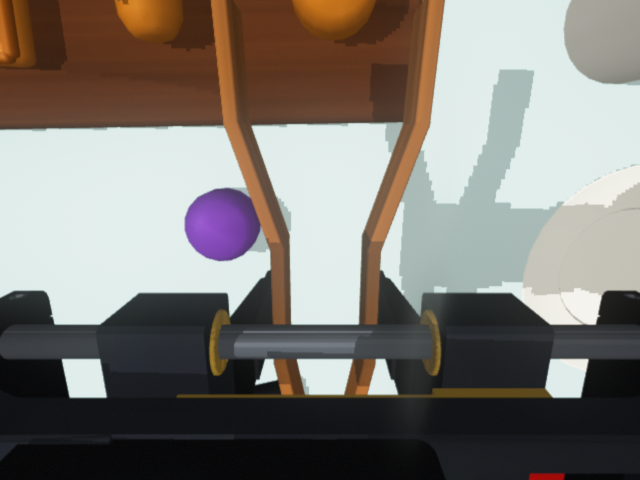

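The brown bun is ahead between the jaws at (334,10). The purple one at (223,225) is left of the tongs, about 20 mm clear. Descending behind the bun.

Request:
apply_moves(increments=[[[0.4, 2, 0.4], [0, 0, 0], 4.7], [[0, 3, 0], [0, 0, 0], 4.7], [[0, 2, 0], [0, 0, 0], 4.7], [[0, 1, 0], [0, 0, 0], 4.7], [[0, 0, 0], [0, 0, 0], 4.7]])

```text
t: 10.1
eef_pos: [456.6, -111.8, 29.9]
tcp_rot: [-1.575, -0.001, -3.126]
ft_force: [-0.7, -0.0, -1.4]
opening: 0.496
```

Request:
apply_moves(increments=[[[-1.5, 0.2, 0], [0, 0, 0], 4.7], [[-2, 0, 0], [0, 0, 0], 4.7], [[-1.5, 0, 0], [0, 0, 0], 4.7], [[-0.8, 0, 0], [0, 0, 0], 4.7], [[0, 0, 0], [0, 0, 0], 4.7]])

```text
t: 10.72
eef_pos: [521.0, -111.3, 30.8]
tcp_rot: [-1.573, 0.005, -3.126]
ft_force: [-0.5, -0.0, -0.7]
opening: 0.496
```

```bash
python3 - <<'E'
from h import *
print(pose()[0].round(1));c=cam('wrist');save(c,'w4.png')
c=cam('scene');im=cv2.cvtColor(c['img'],cv2.COLOR_RGB2BGR);cv2.imwrite('pics/s4.png',cv2.resize(im[180:360,200:440],None,fx=3,fy=3,interpolation=cv2.INTER_CUBIC))
E
```

```text
[ 521.  -111.3   30.8]
```

View pics/w4.png

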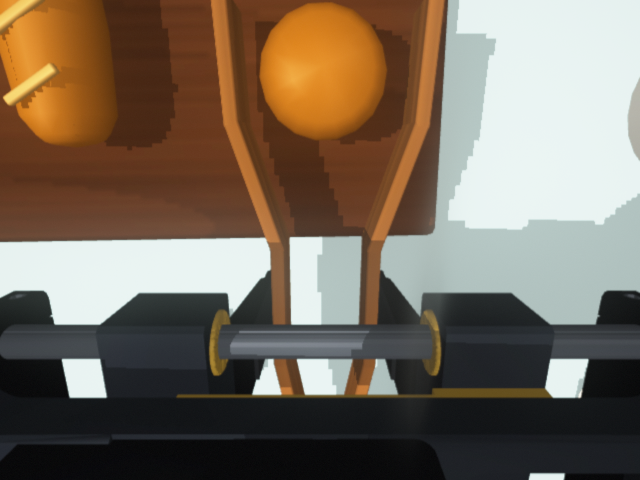

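View pics/s4.png

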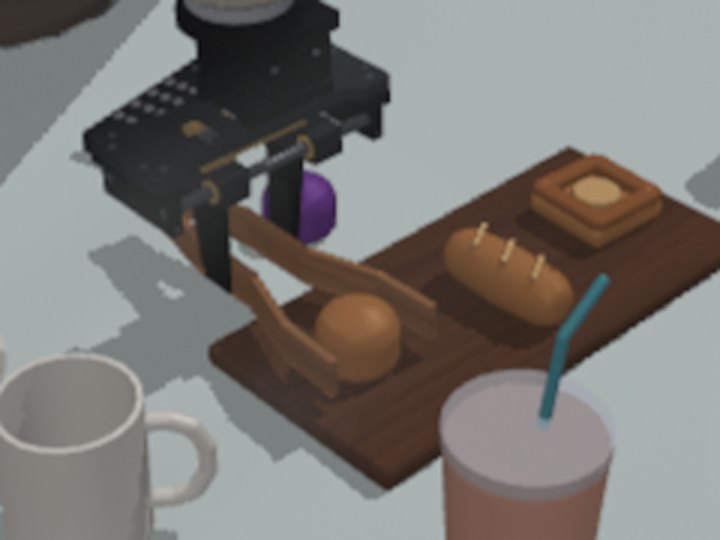

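The bun at wrist pixel (323,70) sits centred between the jaws, well inside them, and the neighbours are clear. I'll lower 4 mm and squeeze.

Request:
apply_moves(increments=[[[0, 0.5, 0], [0, 0, 0], 4.7], [[0, 0, 0], [0, 0, 0], 4.2], [[0, 0, 0], [0, 0, 0], 3.6], [[0, 0, 0], [0, 0, 0], 2], [[0, 0, 0], [0, 0, 0], 1]])

```text
t: 11.45
eef_pos: [519.2, -111.2, 25.3]
tcp_rot: [-1.573, 0.004, -3.127]
ft_force: [0.9, -0.1, -0.8]
opening: 0.398
```

Request:
apply_moves(increments=[[[0, 0, 0], [0, 0, 0], 0], [[0, 0, 0], [0, 0, 0], 0], [[0, 0, 0], [0, 0, 0], 0], [[0, 0, 0], [0, 0, 0], 0], [[0, 0, 0], [0, 0, 0], 0]])

```text
t: 12.08
eef_pos: [519.2, -111.2, 25.4]
tcp_rot: [-1.573, 0.004, -3.127]
ft_force: [-0.4, -0.6, -1.6]
opening: 0.397
```

Opening is 37.7 mm, which matches the jaws closed on the bun. Lifting.

Request:
apply_moves(increments=[[[0, -1, 0], [0, 0, 0], 0], [[0, -2, 0], [0, 0, 0], 0], [[0, -3, 0], [0, 0, 0], 0], [[0, -4, 0], [0, 0, 0], 0], [[0, -3, 0], [0, 0, 0], 0]])

```text
t: 12.7
eef_pos: [517.3, -111.3, 159.4]
tcp_rot: [-1.575, -0.001, -3.127]
ft_force: [-0.5, 0.3, -2.4]
opening: 0.4
```

```bash
python3 - <<'E'
from h import *
s=readout.state();print(s['opening'],s['ft_force'],pose()[0].round(1));c=cam('wrist');save(c,'w5.png')
E
```

```text
0.39980699499096084 [-0.49853872  0.32420237 -2.39839622] [ 517.3 -111.3  159.4]
```

View pics/w5.png

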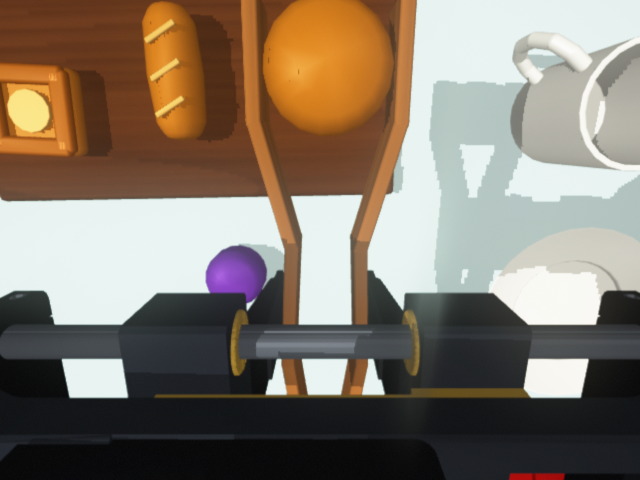

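The bun is held between the jaws (wrist (328,65)) and clear of the board. The other breads are unmoved. Carrying it to the plate.

Request:
apply_moves(increments=[[[1, 0, 1.2], [0, 0, 0], 0], [[2, 0, 2.5], [0, 0, 0], 0], [[2.5, 0, 3.2], [0, 0, 0], 0], [[2.5, 0, 3.2], [0, 0, 0], 0], [[2.5, 0, 3.2], [0, 0, 0], 0]])

```text
t: 13.38
eef_pos: [409.4, -249.3, 159.3]
tcp_rot: [-1.576, -0.0, -3.122]
ft_force: [-0.2, -0.5, -1.4]
opening: 0.398
```

Request:
apply_moves(increments=[[[2.5, 0, 3.2], [0, 0, 0], 0], [[2.3, 0, 3.0], [0, 0, 0], 0], [[1.5, 0, 1.8], [0, 0, 0], 0], [[0.7, 0, 0.8], [0, 0, 0], 0], [[0, 0, 0], [0, 0, 0], 0]])

```text
t: 14.0
eef_pos: [332.1, -342.3, 154.5]
tcp_rot: [-1.582, -0.006, -3.128]
ft_force: [-0.1, 0.7, -2.3]
opening: 0.398
```

```bash
python3 - <<'E'
from h import *
s=readout.state();print(s['opening'],s['ft_force'],s['tcp_rot'],pose()[0].round(1))
c=cam('scene');im=cv2.cvtColor(c['img'],cv2.COLOR_RGB2BGR);cv2.imwrite('pics/s6.png',cv2.resize(im[120:420,40:440],None,fx=2,fy=2))
find(c,['bun_center','plate'],2);c=cam('top');find(c,['bun_center','plate','finger_roll','danish','mug','jam'],2)
E
```

```text
0.3981431749764658 [-0.08326887  0.72326115 -2.26071445] [-1.58204103 -0.0061302  -3.12782579] [ 332.1 -342.3  154.5]
bun_center call 0.92 [473. -32.  17.] [300. 248.]
bun_center call 0.79 [ 433. -345.  160.] [137. 236.]
bun_center call 0.62 [ 448. -349.  174.] [137. 234.]
bun_center call 0.33 [ 373. -330.  170.] [128. 214.]
plate call 0.94 [ 436. -342.   -0.] [154. 311.]
plate call 0.76 [ 228. -295.   -4.] [127. 254.]
plate call 0.66 [ 428. -343.   14.] [150. 303.]
bun_center call 0.87 [ 436. -341.  160.] [484. 246.]
bun_center call 0.61 [471. -32.  23.] [334. 233.]
bun_center call 0.95 [ 431. -337.  178.] [484. 248.]
bun_center call 0.56 [469. -30.  37.] [333. 233.]
plate call 0.72 [ 438. -347.   -0.] [465. 249.]
plate call 0.66 [ 235. -298.    3.] [445. 335.]
plate call 0.93 [ 444. -331.    9.] [459. 246.]
plate call 0.65 [ 267. -307.    9.] [449. 321.]
finger_roll call 0.89 [636.   0.  18.] [321. 164.]
finger_roll call 0.6 [632.   3.  51.] [320. 163.]
danish call 0.7 [611. 117.  18.] [271. 174.]
danish call 0.57 [608. 117.  40.] [271. 174.]
mug call 0.82 [ 616. -308.   -0.] [448. 175.]
mug call 0.72 [ 622. -309.   37.] [452. 170.]
jam call 0.65 [640. 290.   4.] [200. 163.]
jam call 0.79 [633. 285.  90.] [195. 158.]
jam call 0.16 [ 431. -340.  179.] [486. 248.]
```

View pics/s6.png

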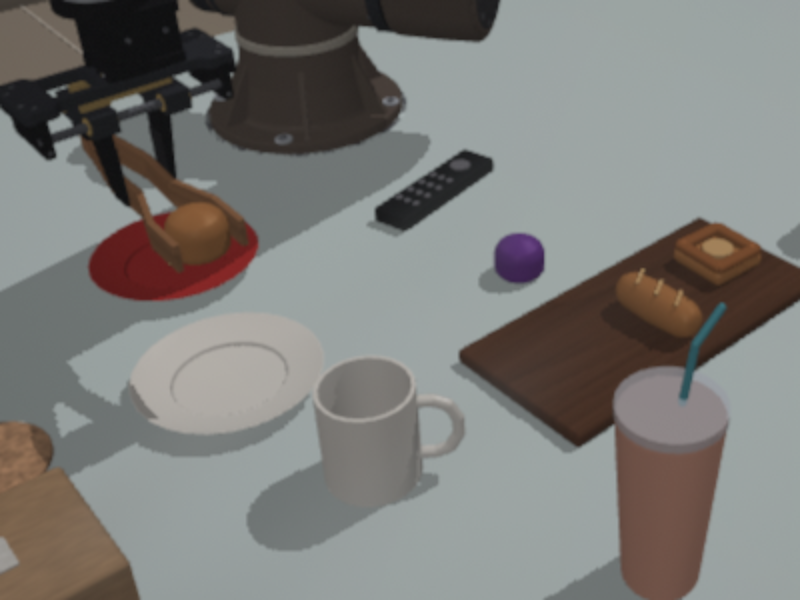

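The bun in the tongs measures about (435,-342,160) and the white plate about (438,-346). They look offset in the scene view only because of the bun's height. I'll settle, then hand in.

Request:
apply_moves(increments=[[[0, 0, 0], [0, 0, 0], 0], [[0, 0, 0], [0, 0, 0], 0], [[0, 0, 0], [0, 0, 0], 0], [[0, 0, 0], [0, 0, 0], 0], [[0, 0, 0], [0, 0, 0], 0]])

```text
t: 15.52
eef_pos: [332.8, -342.3, 155.0]
tcp_rot: [-1.581, -0.005, -3.127]
ft_force: [-0.1, -1.0, -1.4]
opening: 0.395
```

```bash
python3 - <<'E'
from h import *
s=readout.state();print(s['t'],s['opening'],s['eef_pos'],abs(s['qvel']).max());print(env.job_done())
E
```

```text
15.525 0.3950212315346358 [ 332.78442002 -342.34204929  155.02578867] 0.0011389563174820992
the job is handed in; nothing more can be done
None
```

I picked up the tongs half open, squeezed them on the brown bun, lifted it and carried it over the white plate. I handed the job in at 15.5 s, still holding; no verdict was reported.

- **Grip and position:** the flats were about 37.5 mm apart, as expected with the bun in the jaws. The bun's centre measured about (435, -342, 160) mm against the plate at (438, -346). That is roughly 5 mm off the middle and about 14 cm above the plate, with the arm at rest.
- **Other things:** the finger roll, danish, mug and jam jar measured within a few mm of their starting places. I saw no contact between the fingers and any bread in the pictures, but had no direct contact reading.
- **Disagreements:** one weaker surface reading put the plate at (444, -331). The network also reported the purple bun and red plate as candidates; I ruled both out by colour.

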